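# Unclip a dispenser nozzle head and lay it in the cleaning tray

### The job

Take the blue nozzle head out of its socket for cleaning: with shut fingertips press its orange release button down and keep it down, only as firmly as its spring needs, while you draw the head straight out along the dock's shelf until its steel nozzle is out of the white housing; never drag it against the catch. Then lay the head gently in the white tray, flat and right way up, let go, and leave the other things where they stand.

Things in the scene. Friction and masses are not known exactly. Their poses are not given: they have to be found in the camera images.
- dock: Fixed dock: grey shelf 200x76x12 mm, white housing (x +31..+98 mm, 66 wide, top z 59) over its rear. Origin: centre of the shelf's underside; x along the shelf into the housing, z up. Head seats with its origin at x +30, y 0, z +12 and comes out along -x between 4 mm high guides 43 mm apart; nozzle clear of the housing after 50 mm, after 60 still on the shelf.
- keeper: Fixed catch under the housing roof: two steel cross bars at x +31..+36 and +48..+53 mm. The button's tooth sits behind the second one; pulling with the button up loads it, and if the button rises between them it catches on the first. Both are passed after 27 mm of travel. Origin and axes: the dock's.
- nozzle_head: Loose blue head, 0.15-0.3 kg: body x -65..+30 mm, 40 wide, 28 high, slippery runners below, steel nozzle on to x +50. Origin: underside, centre line; x to the nozzle, z up. Pull lip across the front (x -65..-59, to z 60). Orange button cap behind: x -55..-20, y -13..+13; its top anywhere from z 35 to 51, new each time: feel for it. Once out, grip across the 40 mm sides near x -15, below z 28.
- release (a joint): How far the orange button is pressed, m: 0 up, 0.0055 on its hard stop. Spring 4 N at the top, 7.2 N at 3.5 mm, 9 N at 5.5 mm. The tooth clears the catch from 3.5 mm on: press 4 to 5.5 mm down from first touch.
- tray: Fixed shallow white tray, 190 x 140 x 20 mm outside, walls and floor 4 mm thick. Origin: centre of the underside, long side along x, z up.
- weight_200g: Steel calibration weight with a knob, 29 mm diameter, 55 mm high, standing at the back in the middle; origin at its underside. Leave it.
- bottle_sample: White sample bottle with blue cap, 44 mm diameter, 82 mm high, at the right; origin at its underside. Leave it.
- timer: White bench timer lying flat, 65 x 65 x 21 mm, at the right; origin at its underside. Leave it.
Mind the look-alikes: they are no part of the job. What is shaped like the nozzle_head but turquoise or yellow is not meant.

How it is judged:
By the outcome, as a careful person would: the job done as asked, in the order asked, and still so for the second after the job is handed in, with the robot touching nothing.
It also fails if it takes over 58 s, if anything falls off the work surface, if the arm or the gripper's body presses on something with over 40 N, if the wrist force passes 120 N, or if a joint passes its speed limit or range.

### The arm

A 7-joint arm with a two-finger parallel gripper is mounted at the origin on a cart in front of the work surface, level with it; the furniture and walls round the work are solid. World frame = base frame: x ahead of the robot, y to its left, z up, the work surface at z = 0. Lengths are in m, angles in degrees, forces in N, time in s.
With the tool pointing down it reaches from about 0.425 to 0.875 m from the base axis. Payload 4.7 kg.
Tool frame: the origin (TCP) lies at the very end of the fingers, on their centre line; the grasp point (between the pads) lies 19 mm behind it (env.grip_point_offset is the distance from the TCP to the grasp point, in m); z points along the fingers, y is the line along which they close (so a half turn about z gives the same grasp; the last joint's range is limited). The gripper opens to 87 mm and grips with 3 to 60 N. Pads are 19 mm wide; open, the fingers measure 117 mm over their backs; the gripper's body (75 mm by 190 mm) begins 51 mm behind the grasp point.
Start: joints at [0.808, 18.392, -4.016, 83.108, 1.295, 78.541, -3.26], TCP at [0.65, -0, 0.223] pointing down, gripper open.
Joint ranges: [-163.93, 163.93], [-17.29, 119.83], [-79.2, 71.16], [3.27, 140.29], [-89.18, 269.18], [5.43, 117.66], [-154.24, 154.24]. Speed limits (degrees/s): [147.25, 147.25, 180, 180, 180, 180, 180].

### API

Orientations are given as [roll, pitch, yaw] about the fixed x, y, z axes, in that order (R = Rz(yaw) Ry(pitch) Rx(roll)).
In Python, from cell import env gives the robot as it stands.
- The arm moves only by the tool jog_arm, never from a script. Its argument "motion" is a list of rows, each an object of numbers: "x", "y", "z": the shift along the tool's x, y, z in cm; "ax", "ay", "az": the turn, a rotation vector about the tool's x, y, z in degrees. In form: [{"x": .., "y": .., "z": .., "ax": .., "ay": .., "az": ..}, ...]. A call has exactly 5 rows; each row shifts and turns the commanded pose from where the row before left it, along the tool's axes as they then stand; what a row does not reach is not made up. A row lasts 1/10 s, in which the tool goes at most 50 mm and 8.59 degrees, less where a joint would pass 70% of its speed; a pose out of reach is approached as far as the arm can. A call is refused whole if a number of a shift passes 5 or a number of a turn 8.59, either way. A call with a gripper value outside its range is refused whole. "claw" is the gripper command: -1 is shut, 1 is fully open, values between are in proportion, set as the call begins (left out, the last holds). The fingers move at their own pace and stop on an object; "squeeze" is the grip in N (left out, the last holds). Time passes only in rows, so rows that do not move let the fingers close, or fill a call up. It gives the time, the measured TCP pose, the force, the opening and the grip force at its end, in the units of the state.
- env.get_obs(): the state, without advancing time (a new reading comes with each control period).
- env.read_camera(name): name is "scene" or "side" or "wrist"; returns the picture (420x560x3 uint8, red, green, blue); there is no depth.
- env.camera_params(name): a dict with "fx", "fy", "cx", "cy" (pixels), "k1" (the pictures are not rectified: a ray, as slopes to the right and down, at radius r is drawn at 1 + k1 r^2 times it, then the intrinsics apply), "extrinsics" (4x4, takes a point from world to camera coordinates). Camera axes: x right, y up, looking along -z (the intrinsics and any distortion apply to the point x, -y, -z); pixel columns grow to the right and rows downward; lengths in m; the calibration is good to about 2 mm. A picture is of the moment at which its call begins: read the wrist's pose just before it. camera_params takes no time and is no camera call; for the wrist camera it gives the pose at the moment of the call.
- env.sign_off(): hands the job in; it is judged then, once.
The state is a dict: "time_s": time; "qpos": joint angles; "joint_velocities": joint speeds; "effort": joint torques, N m; "tool_pos": TCP position; "tool_rot": TCP orientation; "force": force on the tool from outside, world axes, zero at the start; "wrist_torque": the same for the moment, N m; "grip_width": finger opening in m; "grasp_force": force on a finger pad.
Only numpy, scipy, OpenCV 4.12 (cv2) and the standard library are available. Lean on these libraries where they do the work, as an engineer would, in place of code of your own. Each camera call takes 0.05 s, during which the arm holds its last target. There are 200 camera calls.

## Working session

There is one attempt and no reset: what is moved stays moved. The work goes in short steps, Python scripts to look and compute and a tool call to move; the robot and the scene stay as the last step left them, time stands still between calls to the robot, and variables do not carry over. Pictures are saved under pics/ and viewed, at most 12 in all, crops included, and the job is handed in when it is done.

Besides the shell and the picture viewer there is one more tool, called after "Call:" as name(argument=value, ...), one argument or row to a line, values as JSON. jog_arm: Moves the arm, as the interface text tells. Its arguments: {"type":"object","properties":{"motion":{"type":"array"},"claw":{"type":"number"},"squeeze":{"type":"number"}},"required":["motion"]}

```bash
mkdir -p pics; ls
python3 - <<'E'
from cell import env
import cv2
for n in ("scene","side"):
    im=env.read_camera(n); cv2.imwrite(f"pics/{n}0.png",im[:,:,::-1])
    p=env.camera_params(n); print(n,p)
o=env.get_obs(); print(o)
E
```

```text
pics
scene {'fx': 449.6458121791906, 'fy': 449.6458121791906, 'cx': 284.340675733614, 'cy': 211.27940407976257, 'k1': -0.13980211173857374, 'extrinsics': array([[ 0.83822254, -0.5450759 , -0.01659027, -0.57982597],
       [ 0.25529408,  0.36534725,  0.89517949, -0.08077295],
       [-0.48187956, -0.75459502,  0.44539694, -1.29848812],
       [ 0.        ,  0.        ,  0.        ,  1.        ]])}
side {'fx': 472.4848409938353, 'fy': 472.4848409938353, 'cx': 288.9557365265019, 'cy': 202.15697673981975, 'k1': 0.0024653589086714167, 'extrinsics': array([[ 0.65780434, -0.7531504 , -0.00761049, -0.52383053],
       [ 0.5238105 ,  0.45019064,  0.72315348, -0.20691801],
       [-0.54121716, -0.47967995,  0.69064544, -1.24268006],
       [ 0.        ,  0.        ,  0.        ,  1.        ]])}
{'time_s': 0.1, 'qpos': array([ 0.80605651, 18.43546673, -4.01546701, 83.16734659,  1.29437039,
       78.54262009, -3.26064312]), 'joint_velocities': array([ 0.04215481, -0.06967389, -0.00414533, -0.18180286,  0.07099414,
       -0.03278793,  0.03487706]), 'effort': array([ 1.37795760e-04, -4.92569017e+01, -4.06077392e-01, -3.13399816e+01,
       -6.42974046e-02,  3.95253638e-02,  6.49213871e-05]), 'tool_pos': array([ 6.49497329e-01, -2.62384269e-05,  2.21568429e-01]), 'tool_rot': array([-1.79899765e+02,  4.92859416e-03,  9.00027000e+01]), 'force': array([-0.38935047, -0.51120664, -0.71265669]), 'wrist_torque': array([ 0.0422353 , -0.0277742 , -0.00485785]), 'grasp_force': 0.0, 'grip_width': 0.08728195281317955}
```

View pics/scene0.png

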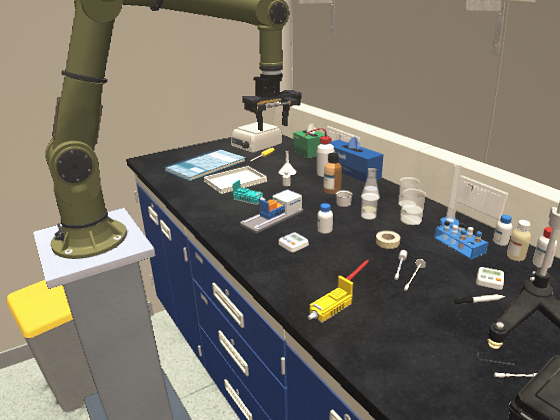

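View pics/side0.png

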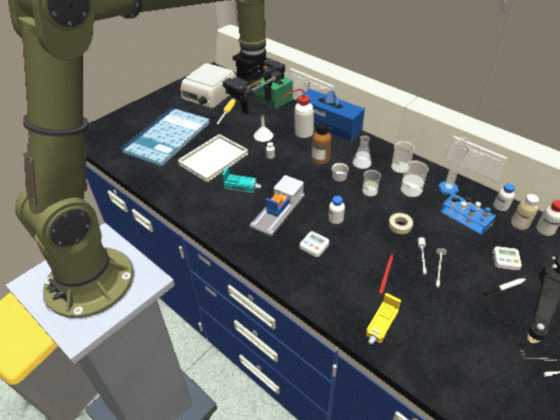

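Scene view: blue head with orange button in the dock at (272,207), white housing (289,200); turquoise look-alike (248,192), yellow look-alike (332,300). Tray at (236,180), timer (293,242), bottle (325,217). Side view: dock (277,205), tray (213,157). The blue one at (272,207) is the match; I'll check it in a close crop.

```bash
cat > h.py <<'E'
import numpy as np, cv2
from cell import env
def proj(n,P,p=None):
    p=p or env.camera_params(n); E=p["extrinsics"]; c=np.atleast_2d(P)@E[:3,:3].T+E[:3,3]
    s=np.c_[c[:,0],-c[:,1]]/-c[:,2:]; s=s*(1+p["k1"]*(s**2).sum(1,keepdims=True))
    return s*[p["fx"],p["fy"]]+[p["cx"],p["cy"]]
def ray(n,uv,z,p=None):
    p=p or env.camera_params(n); E=p["extrinsics"]
    d=(np.array(uv,float)-[p["cx"],p["cy"]])/[p["fx"],p["fy"]]; s=d.copy()
    for _ in range(20): s=d/(1+p["k1"]*(s@s))
    v=E[:3,:3].T@np.array([s[0],-s[1],-1]); o=-E[:3,:3].T@E[:3,3]
    return o+v*(z-o[2])/v[2]
E
python3 - <<'E'
from h import *
a=cv2.imread("pics/scene0.png")[150:270,190:350]; b=cv2.imread("pics/side0.png")[130:270,170:350]
a=cv2.resize(a,(400,300),interpolation=3); b=cv2.resize(b,(771,600),interpolation=3)
cv2.imwrite("pics/b.png",b)
a=cv2.resize(cv2.imread("pics/scene0.png")[155:260,200:340],(800,600),interpolation=3); cv2.imwrite("pics/a.png",a)
print(ray("scene",(272,207),.04),ray("side",(277,202),.04),ray("side",(213,157),.02),ray("scene",(236,180),.02))
E
```

```text
[ 0.51622373 -0.20176574  0.04      ] [ 0.51322444 -0.20075162  0.04      ] [0.55052865 0.12363868 0.02      ] [0.54784155 0.10018695 0.02      ]
```

View pics/a.png

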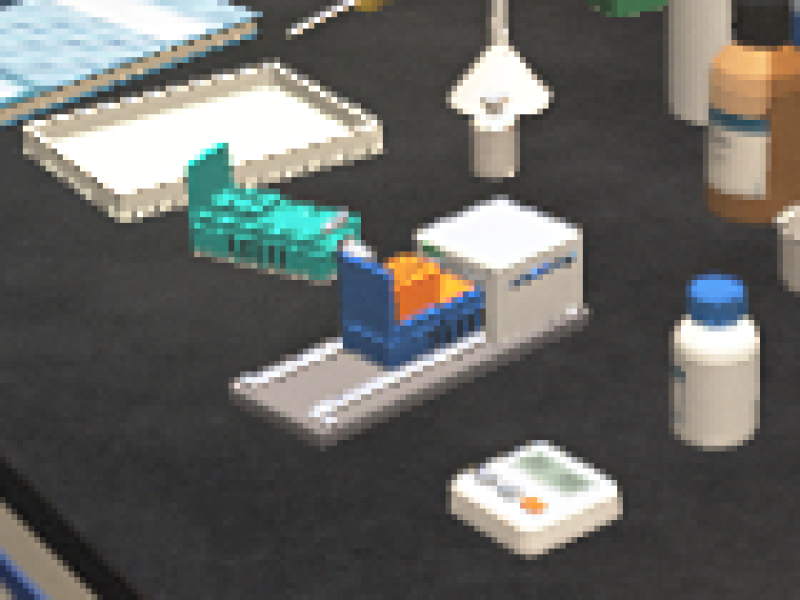

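View pics/b.png

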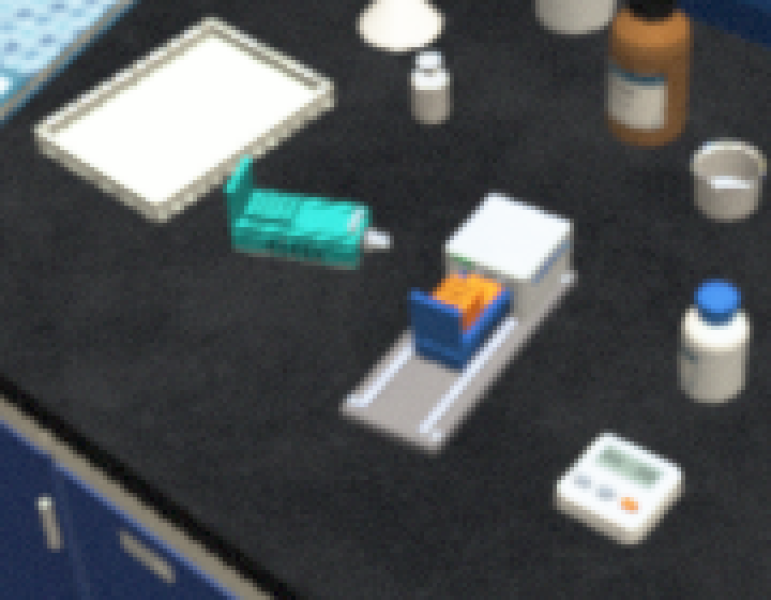

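Crops: blue head with pull lip and orange button, seated in the dock; shelf front at crop a (235,385)–(322,432), housing top clear. Turquoise one lies loose nearby. Now fitting dock and tray poses from corners in both views.

Run:
```python
from h import *
from scipy.optimize import least_squares
fa=lambda u,v:(200+(u+.5)/5.714-.5,155+(v+.5)/5.714-.5); fb=lambda u,v:(170+(u+.5)/4.283-.5,130+(v+.5)/4.286-.5)
ps={n:env.camera_params(n) for n in("scene","side")}
def fit(name,L,A,B,x0):
    L=np.array(L,float)/1000
    def w(q): c,s=np.cos(q[2]),np.sin(q[2]); return np.c_[L[:,0]*c-L[:,1]*s+q[0],L[:,0]*s+L[:,1]*c+q[1],L[:,2]]
    for cams in (("scene",),("side",),("scene","side")):
        T={"scene":np.array([fa(*a) for a in A]),"side":np.array([fb(*b) for b in B])}
        f=lambda q:np.concatenate([(proj(n,w(q),ps[n])-T[n]).ravel() for n in cams])
        r=least_squares(f,x0); print(name,cams,r.x[:2].round(4),np.degrees(r.x[2]).round(2),"res",np.abs(r.fun).max().round(2), r.fun.reshape(-1,2).round(1).tolist() if len(cams)==2 else "")
# dock
fit("dock",[(-100,38,12),(-100,-38,12),(31,33,59),(31,-33,59),(98,-33,59),(98,33,59),(100,-38,12)],
 [(235,385),(322,430),(417,238),(495,268),(581,237),(500,200),(588,312)],
 [(343,405),(437,445),(449,243),(533,280),(573,228),(493,195),(575,272)],[.53,-.2,0.2])
for x0 in ([.55,.11,0.3],):
 fit("tray",[(-95,70,20),(-95,-70,20),(95,-70,20),(95,70,20)],
 [(23,128),(122,210),(383,135),(265,65)],[(36,130),(160,212),(334,92),(210,20)],x0)
```

```text
dock ('scene',) [ 0.5152 -0.2033] 11.33 res 1.38 
dock ('side',) [ 0.5166 -0.2019] 11.07 res 1.51 
dock ('scene', 'side') [ 0.5161 -0.2022] 11.16 res 1.45 [[-1.3, 0.1], [-0.0, 0.8], [-0.6, -0.9], [0.5, 0.0], [0.7, -1.1], [0.1, -0.5], [1.1, -0.5], [-0.5, 0.9], [-0.0, 1.1], [-0.7, 0.9], [-1.2, -0.4], [0.4, -1.3], [0.3, -0.6], [1.5, -0.0]]
tray ('scene',) [0.5536 0.1224] 2.66 res 1.22 
tray ('side',) [0.5565 0.1292] 1.07 res 0.9 
tray ('scene', 'side') [0.5558 0.1277] 1.66 res 1.8 [[-0.7, 0.4], [-0.7, -1.8], [-0.2, -1.2], [1.1, 0.3], [-0.1, 1.4], [0.1, -0.4], [0.3, -0.8], [0.3, 0.9]]
```

Call:
jog_arm(
  motion=[
    {"x":-2.05,"y":-1.5,"z":0.5},
    {"x":-2.05,"y":-1.5,"z":0.5},
    {"x":-2.05,"y":-1.5,"z":0.5},
    {"x":-2.05,"y":-1.5,"z":0.5},
    {"x":-2.05,"y":-1.5,"z":0.5},
  ],
  claw=-1,
  squeeze=10,
)

```text
$.motion[0]: bad value
```

Call:
jog_arm(
  motion=[
    {"x":-2.05,"y":-1.5,"z":0.5},
    {"x":-2.05,"y":-1.5,"z":0.5},
    {"x":-2.05,"y":-1.5,"z":0.5},
    {"x":-2.05,"y":-1.5,"z":0.5},
    {"x":-2.05,"y":-1.5,"z":0.5},
  ],
)

```text
$.motion[0]: bad value
```

Call:
jog_arm(
  motion=[
    {"az":7.88},
    {"az":7.88},
    {"az":7.88},
    {"az":7.88},
    {"az":7.88},
  ],
)

```text
$.motion[0]: bad value
```

Call:
jog_arm(
  motion=[
    {"az":7.88},
    {"az":7.88},
    {"az":7.88},
    {"az":7.88},
    {"az":7.88},
  ],
)

```text
$.motion[0]: bad value
```

```bash
cat > m.py <<'E'
from h import *
D=np.array([.5161,-.2022]); Y=np.radians(11.16)
def w2d(p): d=np.array(p[:2])-D; c,s=np.cos(Y),np.sin(Y); return np.array([c*d[0]+s*d[1],-s*d[0]+c*d[1]])*1000
def d2w(x,y,z): c,s=np.cos(Y),np.sin(Y); return np.array([D[0]+(c*x-s*y)/1000,D[1]+(s*x+c*y)/1000,z/1000])
def st():
    o=env.get_obs(); print("t",round(o["time_s"],2),"dock xy mm",w2d(o["tool_pos"]).round(1),"z",round(o["tool_pos"][2]*1000,1),"rot",o["tool_rot"].round(1),"F",o["force"].round(1),"w",round(o["grip_width"],4),round(o["grasp_force"],1))
E
python3 - <<'E'
from m import *
st()
p=env.camera_params("wrist"); im=env.read_camera("wrist")[:,:,::-1].copy()
cv2.imwrite("pics/w_raw.png",im)
for P in [(-100,38,12),(-100,-38,12),(31,33,59),(31,-33,59),(98,-33,59),(98,33,59),(-35,20,72),(-35,-20,72),(10,13,55),(10,-13,55)]:
    u=proj("wrist",d2w(*P),p)[0]; print(P,u.round(0)); cv2.circle(im,tuple(int(i) for i in np.clip(u,-999,999)),3,(255,0,255),1)
cv2.imwrite("pics/w1.png",im)
E
```

```text
t 0.1 dock xy mm [170.  172.5] z 221.6 rot [-179.9    0.    90. ] F [-0.4 -0.5 -0.7] w 0.0873 0.0
(-100, 38, 12) [105. 316.]
(-100, -38, 12) [123. 363.]
(31, 33, 59) [191. 324.]
(31, -33, 59) [205. 370.]
(98, -33, 59) [258. 361.]
(98, 33, 59) [246. 314.]
(-35, 20, 72) [135. 351.]
(-35, -20, 72) [146. 379.]
(10, 13, 55) [179. 339.]
(10, -13, 55) [185. 357.]
```

View pics/w1.png

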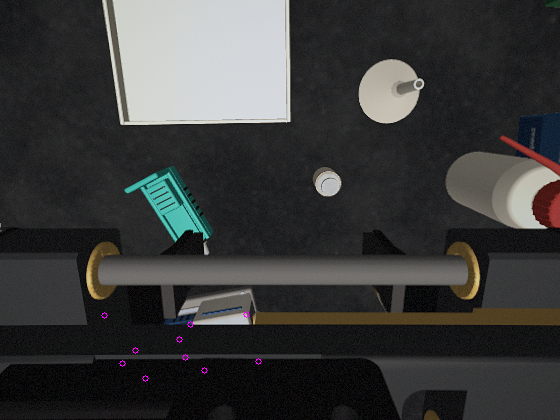

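The arm did not move: every row must have all six numbers. The wrist view shows the tray's near edge (121,124)–(290,122), and the dock is hidden behind the gripper.

Call:
jog_arm(
  motion=[
    {"x":-2.05,"y":-1.5,"z":0.5,"ax":0,"ay":0,"az":0},
    {"x":-2.05,"y":-1.5,"z":0.5,"ax":0,"ay":0,"az":0},
    {"x":-2.05,"y":-1.5,"z":0.5,"ax":0,"ay":0,"az":0},
    {"x":-2.05,"y":-1.5,"z":0.5,"ax":0,"ay":0,"az":0},
    {"x":-2.05,"y":-1.5,"z":0.5,"ax":0,"ay":0,"az":0},
  ],
  claw=-1,
  squeeze=10,
)

```text
time_s: 0.65
tool_pos: [0.5741, -0.1033, 0.197]
tool_rot: [-180.0, -0.0, 90.0]
force: [-0.1, 0.0, -0.2]
grip_width: 0.0552
grasp_force: 0.0
```

Call:
jog_arm(
  motion=[
    {"x":-2.05,"y":-1.5,"z":0.5,"ax":0,"ay":0,"az":0},
    {"x":-2.05,"y":-1.5,"z":0.5,"ax":0,"ay":0,"az":0},
    {"x":-2.05,"y":-1.5,"z":0.5,"ax":0,"ay":0,"az":0},
    {"x":-2.05,"y":-1.5,"z":0.5,"ax":0,"ay":0,"az":0},
    {"x":-2.05,"y":-1.5,"z":0.5,"ax":0,"ay":0,"az":0},
  ],
)

```text
time_s: 1.15
tool_pos: [0.4991, -0.2057, 0.1722]
tool_rot: [-180.0, -0.0, 90.0]
force: [0.7, -0.1, -0.3]
grip_width: 0.0151
grasp_force: 0.0
```

Call:
jog_arm(
  motion=[
    {"x":0,"y":0,"z":0,"ax":0,"ay":0,"az":7.88},
    {"x":0,"y":0,"z":0,"ax":0,"ay":0,"az":7.88},
    {"x":0,"y":0,"z":0,"ax":0,"ay":0,"az":7.88},
    {"x":0,"y":0,"z":0,"ax":0,"ay":0,"az":7.88},
    {"x":0,"y":0,"z":0,"ax":0,"ay":0,"az":7.88},
  ],
)

```text
time_s: 1.65
tool_pos: [0.4998, -0.205, 0.1723]
tool_rot: [-180.0, 0.0, 50.3]
force: [-0.1, -0.4, 0.3]
grip_width: 0.0007
grasp_force: 0.0
```

Call:
jog_arm(
  motion=[
    {"x":0,"y":0,"z":0,"ax":0,"ay":0,"az":7.88},
    {"x":0,"y":0,"z":0,"ax":0,"ay":0,"az":7.88},
    {"x":0,"y":0,"z":0,"ax":0,"ay":0,"az":7.88},
    {"x":0,"y":0,"z":0,"ax":0,"ay":0,"az":7.88},
    {"x":0,"y":0,"z":0,"ax":0,"ay":0,"az":7.88},
  ],
)

```text
time_s: 2.15
tool_pos: [0.4998, -0.2049, 0.1723]
tool_rot: [-180.0, 0.0, 10.9]
force: [1.0, 0.7, -0.2]
grip_width: 0.0004
grasp_force: 0.0
```

Run:
```python
from m import *
st()
p=env.camera_params("wrist"); im=env.read_camera("wrist")[:,:,::-1].copy()
cv2.imwrite("pics/w_raw2.png",im)
for P in [(-100,38,12),(-100,-38,12),(31,33,59),(31,-33,59),(98,-33,59),(98,33,59),(-35,20,72),(-35,-20,72),(10,13,55),(10,-13,55)]:
    u=proj("wrist",d2w(*P),p)[0]; print(P,u.round(0)); cv2.circle(im,tuple(int(i) for i in np.clip(u,-999,999)),3,(255,0,255),1)
cv2.imwrite("pics/w2.png",im)
```

```text
t 2.15 dock xy mm [-16.5   0.5] z 172.3 rot [-180.     0.    10.9] F [ 1.   0.7 -0.2] w 0.0004 0.0
(-100, 38, 12) [250. 261.]
(-100, -38, 12) [318. 261.]
(31, 33, 59) [245. 145.]
(31, -33, 59) [322. 144.]
(98, -33, 59) [324.  60.]
(98, 33, 59) [242.  60.]
(-35, 20, 72) [261. 222.]
(-35, -20, 72) [307. 222.]
(10, 13, 55) [269. 168.]
(10, -13, 55) [298. 168.]
```

View pics/w2.png

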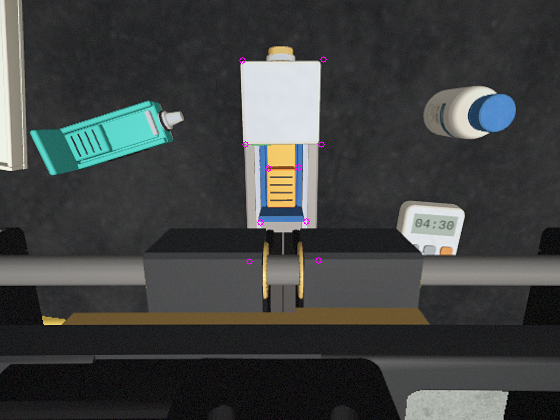

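Wrist view: dock overlay fits to within 2-4 px; housing (243..320, 61..145), striped cap (267..296, 168..207), lip at row 215-221; the dock is about 1.3 mm further to +y than fitted. Going down with a small correction.

Call:
jog_arm(
  motion=[
    {"x":0.1,"y":-0.1,"z":1.9,"ax":0,"ay":0,"az":0},
    {"x":0,"y":0,"z":1.9,"ax":0,"ay":0,"az":0},
    {"x":0,"y":0,"z":1.9,"ax":0,"ay":0,"az":0},
    {"x":0,"y":0,"z":1.9,"ax":0,"ay":0,"az":0},
    {"x":0,"y":0,"z":1.9,"ax":0,"ay":0,"az":0},
  ],
)

```text
time_s: 2.7
tool_pos: [0.5006, -0.2037, 0.0767]
tool_rot: [-180.0, 0.0, 11.4]
force: [0.1, 0.4, 0.3]
grip_width: 0.0003
grasp_force: 0.0
```

Call:
jog_arm(
  motion=[
    {"x":0,"y":0,"z":0.3,"ax":0,"ay":0,"az":0},
    {"x":0,"y":0,"z":0.3,"ax":0,"ay":0,"az":0},
    {"x":0,"y":0,"z":0.3,"ax":0,"ay":0,"az":0},
    {"x":0,"y":0,"z":0.2,"ax":0,"ay":0,"az":0},
    {"x":0,"y":0,"z":0,"ax":0,"ay":0,"az":0},
  ],
)

```text
time_s: 3.2
tool_pos: [0.5011, -0.2039, 0.067]
tool_rot: [180.0, -0.0, 11.2]
force: [-0.7, -0.0, 0.1]
grip_width: 0.0004
grasp_force: 0.0
```

Call:
jog_arm(
  motion=[
    {"x":0,"y":0,"z":0.06,"ax":0,"ay":0,"az":0},
    {"x":0,"y":0,"z":0.06,"ax":0,"ay":0,"az":0},
    {"x":0,"y":0,"z":0.06,"ax":0,"ay":0,"az":0},
    {"x":0,"y":0,"z":0.06,"ax":0,"ay":0,"az":0},
    {"x":0,"y":0,"z":0.06,"ax":0,"ay":0,"az":0},
  ],
)

```text
time_s: 3.7
tool_pos: [0.5008, -0.2039, 0.0635]
tool_rot: [180.0, -0.0, 11.2]
force: [0.1, 0.1, -0.0]
grip_width: 0.0
grasp_force: 0.0
```

Call:
jog_arm(
  motion=[
    {"x":0,"y":0,"z":0.06,"ax":0,"ay":0,"az":0},
    {"x":0,"y":0,"z":0.06,"ax":0,"ay":0,"az":0},
    {"x":0,"y":0,"z":0.06,"ax":0,"ay":0,"az":0},
    {"x":0,"y":0,"z":0.06,"ax":0,"ay":0,"az":0},
    {"x":0,"y":0,"z":0.0,"ax":0,"ay":0,"az":0},
  ],
)

```text
time_s: 4.2
tool_pos: [0.5007, -0.2038, 0.0611]
tool_rot: [-180.0, 0.0, 11.2]
force: [-0.8, 0.2, 0.1]
grip_width: 0.0004
grasp_force: 0.0
```

Call:
jog_arm(
  motion=[
    {"x":0,"y":0,"z":0.06,"ax":0,"ay":0,"az":0},
    {"x":0,"y":0,"z":0.06,"ax":0,"ay":0,"az":0},
    {"x":0,"y":0,"z":0.06,"ax":0,"ay":0,"az":0},
    {"x":0,"y":0,"z":0.06,"ax":0,"ay":0,"az":0},
    {"x":0,"y":0,"z":0.0,"ax":0,"ay":0,"az":0},
  ],
)

```text
time_s: 4.7
tool_pos: [0.5009, -0.204, 0.0592]
tool_rot: [180.0, -0.0, 11.2]
force: [-0.8, 0.3, 3.6]
grip_width: 0.0006
grasp_force: 2.0
```

Call:
jog_arm(
  motion=[
    {"x":0,"y":0,"z":0.05,"ax":0,"ay":0,"az":0},
    {"x":0,"y":0,"z":0.05,"ax":0,"ay":0,"az":0},
    {"x":0,"y":0,"z":0.0,"ax":0,"ay":0,"az":0},
    {"x":0,"y":0,"z":0.0,"ax":0,"ay":0,"az":0},
    {"x":0,"y":0,"z":0.0,"ax":0,"ay":0,"az":0},
  ],
)

```text
time_s: 5.2
tool_pos: [0.501, -0.204, 0.058]
tool_rot: [180.0, -0.0, 11.2]
force: [-0.7, -0.5, 3.5]
grip_width: 0.0003
grasp_force: 2.5
```

Run:
```python
from m import *
for _ in range(4): st(); env.read_camera("wrist")
```

```text
t 5.2 dock xy mm [-15.2   1.2] z 58.0 rot [180.   -0.   11.2] F [-0.7 -0.5  3.5] w 0.0003 2.5
t 5.25 dock xy mm [-15.2   1.2] z 58.0 rot [180.   -0.   11.2] F [-1.4  0.2  5.3] w 0.0006 2.5
t 5.3 dock xy mm [-15.2   1.2] z 58.0 rot [180.   -0.   11.2] F [-1.8  0.2  5.3] w 0.0004 2.5
t 5.35 dock xy mm [-15.2   1.2] z 57.9 rot [180.   -0.   11.2] F [-2.8  0.1  5.1] w 0.0005 2.5
```

Call:
jog_arm(
  motion=[
    {"x":0,"y":0,"z":0.08,"ax":0,"ay":0,"az":0},
    {"x":0,"y":0,"z":0.08,"ax":0,"ay":0,"az":0},
    {"x":0,"y":0,"z":0.08,"ax":0,"ay":0,"az":0},
    {"x":0,"y":0,"z":0.08,"ax":0,"ay":0,"az":0},
    {"x":0,"y":0,"z":0.0,"ax":0,"ay":0,"az":0},
  ],
)

```text
time_s: 5.9
tool_pos: [0.501, -0.2041, 0.0551]
tool_rot: [180.0, -0.0, 11.2]
force: [-2.3, 0.1, 7.4]
grip_width: 0.0005
grasp_force: 3.8
```

Run:
```python
from m import *
for _ in range(4): st(); env.read_camera("wrist")
```

```text
t 5.9 dock xy mm [-15.1   1.1] z 55.1 rot [180.   -0.   11.2] F [-2.3  0.1  7.4] w 0.0005 3.8
t 5.95 dock xy mm [-15.1   1.1] z 55.1 rot [180.   -0.   11.2] F [-1.8 -0.8  6.9] w 0.0007 3.7
t 6.0 dock xy mm [-15.1   1.1] z 55.1 rot [180.   -0.   11.2] F [-2.7 -0.7  7.3] w 0.0004 3.7
t 6.05 dock xy mm [-15.2   1.1] z 55.1 rot [180.   -0.   11.2] F [-2.1  0.1  7.3] w 0.0004 3.7
```

Call:
jog_arm(
  motion=[
    {"x":0,"y":0,"z":0.05,"ax":0,"ay":0,"az":0},
    {"x":0,"y":0,"z":0.04,"ax":0,"ay":0,"az":0},
    {"x":0,"y":0,"z":0.0,"ax":0,"ay":0,"az":0},
    {"x":0,"y":0,"z":0.0,"ax":0,"ay":0,"az":0},
    {"x":0,"y":0,"z":0.0,"ax":0,"ay":0,"az":0},
  ],
)

```text
time_s: 6.6
tool_pos: [0.5012, -0.2041, 0.0544]
tool_rot: [180.0, -0.0, 11.2]
force: [-2.2, -0.2, 8.3]
grip_width: 0.0005
grasp_force: 4.0
```

Run:
```python
from m import *
for _ in range(4): st(); env.read_camera("wrist")
```

```text
t 6.6 dock xy mm [-15.   1.] z 54.4 rot [180.   -0.   11.2] F [-2.2 -0.2  8.3] w 0.0005 4.0
t 6.65 dock xy mm [-15.   1.] z 54.5 rot [180.   -0.   11.2] F [-2.6  0.5  8.3] w 0.0006 4.0
t 6.7 dock xy mm [-15.   1.] z 54.4 rot [180.   -0.   11.2] F [-2.9  0.3  7.5] w 0.0007 4.0
t 6.75 dock xy mm [-15.   1.] z 54.4 rot [180.   -0.   11.2] F [-2.7  0.1  7.7] w 0.0002 4.0
```

Call:
jog_arm(
  motion=[
    {"x":-0.12,"y":0,"z":0,"ax":0,"ay":0,"az":0},
    {"x":-0.12,"y":0,"z":0.0,"ax":0,"ay":0,"az":0},
    {"x":-0.12,"y":0,"z":0.0,"ax":0,"ay":0,"az":0},
    {"x":-0.12,"y":0,"z":0.0,"ax":0,"ay":0,"az":0},
    {"x":-0.12,"y":0,"z":0.0,"ax":0,"ay":0,"az":0},
  ],
)

```text
time_s: 7.3
tool_pos: [0.498, -0.2051, 0.0553]
tool_rot: [179.9, -0.3, 11.2]
force: [2.1, -0.1, 7.0]
grip_width: 0.0005
grasp_force: 3.5
```

Run:
```python
from m import *
for _ in range(4): st(); im=env.read_camera("wrist")
cv2.imwrite("pics/w3.png",np.hstack([cv2.imread("pics/w_raw2.png")[120:240,200:360],im[120:300,200:360,::-1][:120]]).repeat(2,0).repeat(2,1))
```

```text
t 7.3 dock xy mm [-18.3   0.7] z 55.3 rot [179.9  -0.3  11.2] F [ 2.1 -0.1  7. ] w 0.0005 3.5
t 7.35 dock xy mm [-18.6   0.7] z 55.3 rot [179.9  -0.3  11.2] F [1.9 0.9 7.3] w 0.0004 3.6
t 7.4 dock xy mm [-18.6   0.7] z 55.3 rot [179.9  -0.3  11.2] F [2.1 0.2 6.4] w 0.0002 3.6
t 7.45 dock xy mm [-18.6   0.7] z 55.3 rot [179.9  -0.3  11.2] F [1.6 1.1 7.3] w 0.0005 3.6
```

View pics/w3.png

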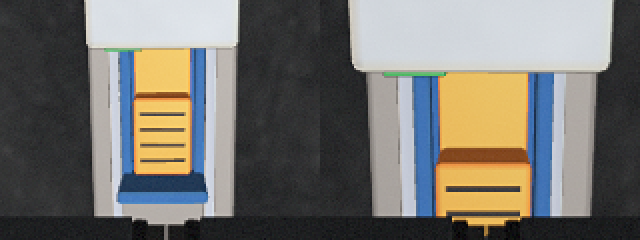

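Right half: cap's rear top edge at about row 202 (brown face 194–202), fingers on the cap. Checking if the head moved.

Run:
```python
from m import *
p=env.camera_params("wrist")
for x in (10,8,6,4): print(x,proj("wrist",d2w(x,1,55),p)[0].round(1))
print(proj("wrist",d2w(31,0,59),p)[0])
```

```text
10 [282.8 196.1]
8 [282.8 199.7]
6 [282.8 203.4]
4 [282.8 207. ]
[284.8349542  157.15936643]
```

Call:
jog_arm(
  motion=[
    {"x":0,"y":0,"z":0.05,"ax":0,"ay":0,"az":0},
    {"x":0,"y":0,"z":0.04,"ax":0,"ay":0,"az":0},
    {"x":0,"y":0,"z":0.0,"ax":0,"ay":0,"az":0},
    {"x":0,"y":0,"z":0.0,"ax":0,"ay":0,"az":0},
    {"x":0,"y":0,"z":0.0,"ax":0,"ay":0,"az":0},
  ],
)

```text
time_s: 8.0
tool_pos: [0.4977, -0.2052, 0.0544]
tool_rot: [179.9, -0.3, 11.2]
force: [1.4, 0.4, 7.4]
grip_width: 0.0003
grasp_force: 3.9
```

Run:
```python
from m import *
for _ in range(4): st(); env.read_camera("wrist")
```

```text
t 8.0 dock xy mm [-18.6   0.7] z 54.4 rot [179.9  -0.3  11.2] F [1.4 0.4 7.4] w 0.0003 3.9
t 8.05 dock xy mm [-18.6   0.7] z 54.4 rot [179.9  -0.3  11.2] F [1.7 0.6 7.9] w 0.0003 3.9
t 8.1 dock xy mm [-18.6   0.7] z 54.4 rot [179.9  -0.3  11.2] F [0.3 0.2 8.3] w 0.0006 3.9
t 8.15 dock xy mm [-18.6   0.7] z 54.4 rot [179.9  -0.3  11.2] F [0.9 1.4 7.3] w 0.0007 3.9
```

Call:
jog_arm(
  motion=[
    {"x":-0.1,"y":0,"z":0,"ax":0,"ay":0,"az":0},
    {"x":-0.1,"y":0,"z":0.0,"ax":0,"ay":0,"az":0},
    {"x":-0.1,"y":0,"z":0.02,"ax":0,"ay":0,"az":0},
    {"x":-0.1,"y":0,"z":0.0,"ax":0,"ay":0,"az":0},
    {"x":-0.1,"y":0,"z":0.0,"ax":0,"ay":0,"az":0},
  ],
)

```text
time_s: 8.7
tool_pos: [0.4933, -0.2062, 0.0544]
tool_rot: [179.9, -0.4, 11.2]
force: [2.5, 1.3, 8.9]
grip_width: 0.0009
grasp_force: 3.9
```

Run:
```python
from m import *
for _ in range(3): st(); im=env.read_camera("wrist")
p=env.camera_params("wrist")
for i,x in enumerate((10,6,2)):print(x,proj("wrist",d2w(x,1,55),p)[0].round(1))
c=im[:,275:290].astype(int).mean(1); print([(r,*c[r].round().astype(int)) for r in range(145,235,3)])
```

```text
t 8.7 dock xy mm [-23.1   0.5] z 54.4 rot [179.9  -0.4  11.2] F [2.5 1.3 8.9] w 0.0009 3.9
t 8.75 dock xy mm [-23.3   0.5] z 54.4 rot [179.9  -0.4  11.2] F [2.1 0.7 7.4] w 0.0005 3.9
t 8.8 dock xy mm [-23.2   0.5] z 54.4 rot [179.9  -0.4  11.2] F [1.9 0.8 8.4] w 0.0005 3.9
10 [282.5 187.8]
6 [282.5 195.2]
2 [282.5 202.5]
[(145, np.int64(208), np.int64(207), np.int64(197)), (148, np.int64(236), np.int64(195), np.int64(100)), (151, np.int64(234), np.int64(194), np.int64(101)), (154, np.int64(234), np.int64(193), np.int64(100)), (157, np.int64(234), np.int64(193), np.int64(101)), (160, np.int64(234), np.int64(193), np.int64(100)), (163, np.int64(234), np.int64(193), np.int64(100)), (166, np.int64(234), np.int64(192), np.int64(100)), (169, np.int64(234), np.int64(192), np.int64(100)), (172, np.int64(234), np.int64(192), np.int64(99)), (175, np.int64(235), np.int64(192), np.int64(99)), (178, np.int64(234), np.int64(191), np.int64(98)), (181, np.int64(234), np.int64(191), np.int64(97)), (184, np.int64(234), np.int64(190), np.int64(97)), (187, np.int64(234), np.int64(190), np.int64(97)), (190, np.int64(234), np.int64(190), np.int64(96)), (193, np.int64(221), np.int64(173), np.int64(84)), (196, np.int64(130), np.int64(70), np.int64(31)), (199, np.int64(131), np.int64(72), np.int64(31)), (202, np.int64(236), np.int64(151), np.int64(71)), (205, np.int64(234), np.int64(189), np.int64(96)), (208, np.int64(234), np.int64(188), np.int64(95)), (211, np.int64(237), np.int64(190), np.int64(95)), (214, np.int64(56), np.int64(59), np.int64(65)), (217, np.int64(236), np.int64(189), np.int64(94)), (220, np.int64(234), np.int64(187), np.int64(93)), (223, np.int64(236), np.int64(187), np.int64(93)), (226, np.int64(70), np.int64(64), np.int64(62)), (229, np.int64(238), np.int64(188), np.int64(93)), (232, np.int64(174), np.int64(131), np.int64(62))]
```

Cap edge stays at row ~202 while the camera moves with the tool: head is coming along with ~2 N, not catching. Continuing.

Call:
jog_arm(
  motion=[
    {"x":-0.2,"y":0,"z":0,"ax":0,"ay":0,"az":0},
    {"x":-0.2,"y":0,"z":0.0,"ax":0,"ay":0,"az":0},
    {"x":-0.2,"y":0,"z":0.0,"ax":0,"ay":0,"az":0},
    {"x":-0.2,"y":0,"z":0.0,"ax":0,"ay":0,"az":0},
    {"x":-0.2,"y":0,"z":0.0,"ax":0,"ay":0,"az":0},
  ],
)

```text
time_s: 9.35
tool_pos: [0.4835, -0.2082, 0.0544]
tool_rot: [179.8, -0.4, 11.2]
force: [2.1, 0.6, 8.3]
grip_width: 0.0007
grasp_force: 3.9
```

Call:
jog_arm(
  motion=[
    {"x":-0.2,"y":0,"z":0,"ax":0,"ay":0,"az":0},
    {"x":-0.2,"y":0,"z":0.0,"ax":0,"ay":0,"az":0},
    {"x":-0.2,"y":0,"z":0.0,"ax":0,"ay":0,"az":0},
    {"x":-0.2,"y":0,"z":0.0,"ax":0,"ay":0,"az":0},
    {"x":-0.2,"y":0,"z":0.0,"ax":0,"ay":0,"az":0},
  ],
)

```text
time_s: 9.85
tool_pos: [0.4737, -0.2102, 0.0544]
tool_rot: [179.8, -0.4, 11.2]
force: [2.8, 0.9, 8.2]
grip_width: 0.0006
grasp_force: 3.9
```

Call:
jog_arm(
  motion=[
    {"x":-0.2,"y":0,"z":0,"ax":0,"ay":0,"az":0},
    {"x":-0.2,"y":0,"z":0.0,"ax":0,"ay":0,"az":0},
    {"x":-0.2,"y":0,"z":0.0,"ax":0,"ay":0,"az":0},
    {"x":-0.2,"y":0,"z":0.0,"ax":0,"ay":0,"az":0},
    {"x":-0.2,"y":0,"z":0.0,"ax":0,"ay":0,"az":0},
  ],
)

```text
time_s: 10.35
tool_pos: [0.4639, -0.2121, 0.0544]
tool_rot: [179.8, -0.4, 11.2]
force: [1.5, 0.4, 8.1]
grip_width: 0.0004
grasp_force: 3.9
```

```bash
cat > hs.py <<'E'
from m import *
st(); p=env.camera_params("wrist"); im=env.read_camera("wrist").astype(int)
c=im[:,275:290].mean(1); r=[i for i in range(100,235) if c[i,0]<160 and c[i,0]-c[i,2]>60]
print("brown rows",r)
if r:
    P=ray("wrist",(282.5,r[-1]+1),.0545,p); print("cap edge dock x",w2d(P).round(1))
E
python3 hs.py
```

```text
t 10.35 dock xy mm [-53.1   0.4] z 54.4 rot [179.8  -0.4  11.2] F [1.5 0.4 8.1] w 0.0004 3.9
brown rows [194, 195, 196, 197, 198, 199, 200]
cap edge dock x [-27.2   0.8]
```

Call:
jog_arm(
  motion=[
    {"x":-0.2,"y":0,"z":0,"ax":0,"ay":0,"az":0},
    {"x":-0.2,"y":0,"z":0.0,"ax":0,"ay":0,"az":0},
    {"x":-0.2,"y":0,"z":0.0,"ax":0,"ay":0,"az":0},
    {"x":-0.2,"y":0,"z":0.0,"ax":0,"ay":0,"az":0},
    {"x":-0.2,"y":0,"z":0.0,"ax":0,"ay":0,"az":0},
  ],
)

```text
time_s: 10.9
tool_pos: [0.454, -0.2141, 0.0544]
tool_rot: [179.8, -0.4, 11.2]
force: [2.1, 0.5, 8.9]
grip_width: -0.0
grasp_force: 3.9
```

Call:
jog_arm(
  motion=[
    {"x":-0.22,"y":0,"z":0,"ax":0,"ay":0,"az":0},
    {"x":-0.22,"y":0,"z":0.0,"ax":0,"ay":0,"az":0},
    {"x":-0.22,"y":0,"z":0.0,"ax":0,"ay":0,"az":0},
    {"x":-0.22,"y":0,"z":0.0,"ax":0,"ay":0,"az":0},
    {"x":-0.2,"y":0,"z":0.0,"ax":0,"ay":0,"az":0},
  ],
)

```text
time_s: 11.4
tool_pos: [0.4434, -0.2163, 0.0544]
tool_rot: [179.8, -0.4, 11.2]
force: [3.3, 0.7, 8.5]
grip_width: 0.0002
grasp_force: 3.9
```

```bash
python3 hs.py
python3 - <<'E'
from h import *
a=env.read_camera("side")[170:250,230:320,::-1]
b=env.read_camera("wrist")[90:250,180:380,::-1]
cv2.imwrite("pics/s2.png",np.hstack([cv2.resize(a,(450,400),interpolation=3),cv2.resize(b,(350,400),interpolation=3)]))
E
```

```text
t 11.4 dock xy mm [-74.1   0.2] z 54.4 rot [179.8  -0.4  11.2] F [3.3 0.7 8.5] w 0.0002 3.9
brown rows [194, 195, 196, 197, 198, 199, 200]
cap edge dock x [-48.    0.7]
```

View pics/s2.png

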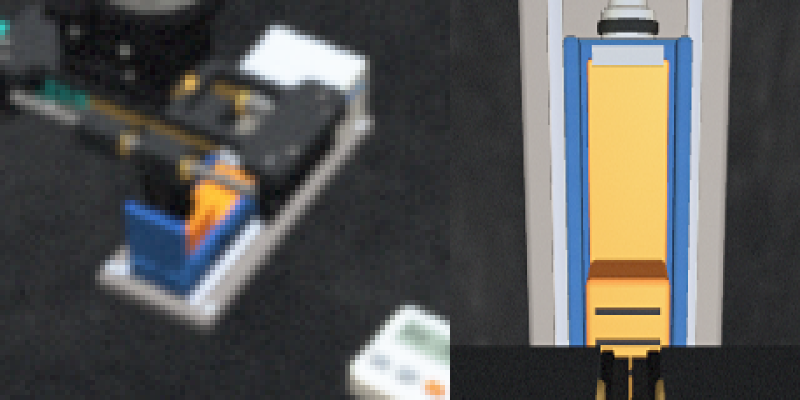

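Head is out along the shelf: side view shows the body at the shelf's front end; wrist view shows the body's rear at row ~105 with the nozzle visible, button under the fingers. Lifting off and rising.

Call:
jog_arm(
  motion=[
    {"x":0.1,"y":0,"z":-0.2,"ax":0,"ay":0,"az":0},
    {"x":0.1,"y":0,"z":-0.3,"ax":0,"ay":0,"az":0},
    {"x":0.1,"y":0,"z":-0.5,"ax":0,"ay":0,"az":0},
    {"x":0,"y":0,"z":-2,"ax":0,"ay":0,"az":0},
    {"x":0,"y":0,"z":-2.5,"ax":0,"ay":0,"az":0},
  ],
)

```text
time_s: 12.05
tool_pos: [0.4419, -0.2145, 0.1065]
tool_rot: [-179.9, 0.2, 11.2]
force: [0.9, -0.4, -0.5]
grip_width: 0.0
grasp_force: 0.0
```

Call:
jog_arm(
  motion=[
    {"x":0,"y":0,"z":-2,"ax":0,"ay":0,"az":0},
    {"x":0,"y":0,"z":-2,"ax":0,"ay":0,"az":0},
    {"x":0,"y":0,"z":0,"ax":0,"ay":0,"az":0},
    {"x":0,"y":0,"z":0,"ax":0,"ay":0,"az":0},
    {"x":0,"y":0,"z":0,"ax":0,"ay":0,"az":0},
  ],
  claw=1,
)

```text
time_s: 12.55
tool_pos: [0.4423, -0.2148, 0.1461]
tool_rot: [-179.9, 0.1, 11.2]
force: [-0.8, 0.8, 0.2]
grip_width: 0.0326
grasp_force: 0.0
```

Run:
```python
from m import *
st()
p=env.camera_params("wrist"); im=env.read_camera("wrist")[:,:,::-1].copy()
for P in [(31,33,59),(31,-33,59),(2,20,40),(2,-20,40),(-83,-13,59),(-48,13,59),(-48,-13,59),(22,0,26),(-93,20,72),(-93,-20,72)]:
    u=proj("wrist",d2w(*P),p)[0]; print(P,u.round(0)); cv2.circle(im,tuple(int(i) for i in np.clip(u,-999,999)),3,(255,0,255),1)
cv2.imwrite("pics/w5.png",im)
```

```text
t 12.55 dock xy mm [-74.8   1.9] z 146.1 rot [-1.799e+02  1.000e-01  1.120e+01] F [-0.8  0.8  0.2] w 0.0326 0.0
(31, 33, 59) [241.  66.]
(31, -33, 59) [331.  66.]
(2, 20, 40) [261. 108.]
(2, -20, 40) [310. 108.]
(-83, -13, 59) [301. 215.]
(-48, 13, 59) [269. 173.]
(-48, -13, 59) [302. 173.]
(22, 0, 26) [286.  84.]
(-93, 20, 72) [261. 232.]
(-93, -20, 72) [311. 232.]
```

View pics/w5.png

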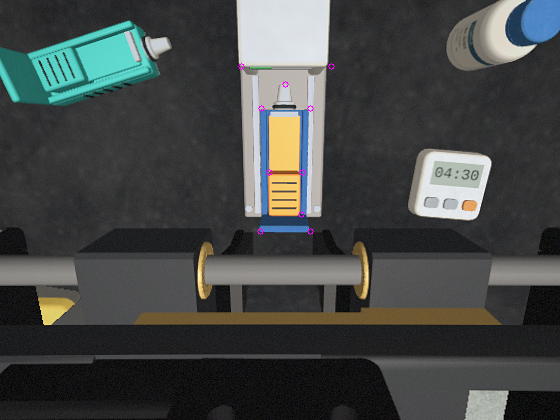

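Wrist view confirms head at dock x≈-28: nozzle tip (285,84) is clear of the housing front (row 66), lip at row 230, cap (269..302,173..215). Now grip.

Call:
jog_arm(
  motion=[
    {"x":0.65,"y":0.05,"z":0,"ax":0,"ay":0,"az":0},
    {"x":0.65,"y":0,"z":1,"ax":0,"ay":0,"az":0},
    {"x":0.65,"y":0,"z":1,"ax":0,"ay":0,"az":0},
    {"x":0.6,"y":0,"z":1,"ax":0,"ay":0,"az":0},
    {"x":0.6,"y":0,"z":1,"ax":0,"ay":0,"az":0},
  ],
  claw=1,
)

```text
time_s: 13.1
tool_pos: [0.4743, -0.2093, 0.1061]
tool_rot: [-180.0, 0.1, 11.2]
force: [-0.1, -0.4, 0.0]
grip_width: 0.0767
grasp_force: 0.0
```

Run:
```python
from m import *
st(); E=env.camera_params("wrist")["extrinsics"]; o=-E[:3,:3].T@E[:3,3]; print("cam dock",w2d(o),o[2])
```

```text
t 13.1 dock xy mm [-42.3   1.2] z 106.1 rot [-1.80e+02  1.00e-01  1.12e+01] F [-0.1 -0.4  0. ] w 0.0767 0.0
cam dock [25.08817542  1.42548576] 0.2691328508303804
```

Call:
jog_arm(
  motion=[
    {"x":0,"y":0,"z":1.2,"ax":0,"ay":0,"az":0},
    {"x":0,"y":0,"z":1.8,"ax":0,"ay":0,"az":0},
    {"x":0,"y":0,"z":1.8,"ax":0,"ay":0,"az":0},
    {"x":0,"y":0,"z":1.8,"ax":0,"ay":0,"az":0},
    {"x":0,"y":0,"z":1.4,"ax":0,"ay":0,"az":0},
  ],
)

```text
time_s: 13.6
tool_pos: [0.4732, -0.2095, 0.0258]
tool_rot: [-180.0, 0.1, 11.2]
force: [-0.2, -0.1, 0.4]
grip_width: 0.087
grasp_force: 0.0
```

Call:
jog_arm(
  motion=[
    {"x":0,"y":0,"z":0.3,"ax":0,"ay":0,"az":0},
    {"x":0,"y":0,"z":0.2,"ax":0,"ay":0,"az":0},
    {"x":0,"y":0,"z":0,"ax":0,"ay":0,"az":0},
    {"x":0,"y":0,"z":0,"ax":0,"ay":0,"az":0},
    {"x":0,"y":0,"z":0,"ax":0,"ay":0,"az":0},
  ],
)

```text
time_s: 14.1
tool_pos: [0.4747, -0.2099, 0.0233]
tool_rot: [180.0, -0.1, 11.2]
force: [0.5, 1.3, -1.0]
grip_width: 0.0867
grasp_force: 0.0
```

Call:
jog_arm(
  motion=[
    {"x":0,"y":0,"z":0.2,"ax":0,"ay":0,"az":0},
    {"x":0,"y":0,"z":0.15,"ax":0,"ay":0,"az":0},
    {"x":0,"y":0,"z":0,"ax":0,"ay":0,"az":0},
    {"x":0,"y":0,"z":0,"ax":0,"ay":0,"az":0},
    {"x":0,"y":0,"z":0,"ax":0,"ay":0,"az":0},
  ],
)

```text
time_s: 14.6
tool_pos: [0.4741, -0.2096, 0.019]
tool_rot: [180.0, -0.0, 11.2]
force: [-0.2, -0.0, -0.1]
grip_width: 0.0871
grasp_force: 0.0
```

Call:
jog_arm(
  motion=[
    {"x":0,"y":0,"z":0,"ax":0,"ay":0,"az":0},
    {"x":0,"y":0,"z":0,"ax":0,"ay":0,"az":0},
    {"x":0,"y":0,"z":0,"ax":0,"ay":0,"az":0},
    {"x":0,"y":0,"z":0,"ax":0,"ay":0,"az":0},
    {"x":0,"y":0,"z":0,"ax":0,"ay":0,"az":0},
  ],
  claw=-1,
  squeeze=20,
)

```text
time_s: 15.1
tool_pos: [0.4741, -0.2097, 0.0191]
tool_rot: [180.0, -0.0, 11.2]
force: [0.3, 0.2, -0.0]
grip_width: 0.0549
grasp_force: 0.0
```

Call:
jog_arm(
  motion=[
    {"x":0,"y":0,"z":0,"ax":0,"ay":0,"az":0},
    {"x":0,"y":0,"z":0,"ax":0,"ay":0,"az":0},
    {"x":0,"y":0,"z":0,"ax":0,"ay":0,"az":0},
    {"x":0,"y":0,"z":0,"ax":0,"ay":0,"az":0},
    {"x":0,"y":0,"z":0,"ax":0,"ay":0,"az":0},
  ],
)

```text
time_s: 15.6
tool_pos: [0.4741, -0.2096, 0.0191]
tool_rot: [180.0, -0.0, 11.2]
force: [-0.2, 0.5, -0.6]
grip_width: 0.04
grasp_force: 20.0
```

Call:
jog_arm(
  motion=[
    {"x":0,"y":0,"z":-0.3,"ax":0,"ay":0,"az":0},
    {"x":0,"y":0,"z":-0.6,"ax":0,"ay":0,"az":0},
    {"x":0,"y":0,"z":-1,"ax":0,"ay":0,"az":0},
    {"x":0,"y":0,"z":-1.2,"ax":0,"ay":0,"az":0},
    {"x":0,"y":0,"z":-1.4,"ax":0,"ay":0,"az":0},
  ],
)

```text
time_s: 16.1
tool_pos: [0.4741, -0.2097, 0.0653]
tool_rot: [180.0, -0.0, 11.2]
force: [0.2, -0.3, -2.9]
grip_width: 0.04
grasp_force: 20.0
```

Call:
jog_arm(
  motion=[
    {"x":0,"y":0,"z":-1.5,"ax":0,"ay":0,"az":0},
    {"x":0,"y":0,"z":-1.5,"ax":0,"ay":0,"az":0},
    {"x":0,"y":0,"z":-1.5,"ax":0,"ay":0,"az":0},
    {"x":0,"y":0,"z":-1.5,"ax":0,"ay":0,"az":0},
    {"x":0,"y":0,"z":-0.5,"ax":0,"ay":0,"az":0},
  ],
)

```text
time_s: 16.6
tool_pos: [0.4754, -0.2102, 0.1319]
tool_rot: [179.9, -0.2, 11.2]
force: [0.4, 0.3, -3.1]
grip_width: 0.0397
grasp_force: 20.0
```

Run:
```python
from m import *
st(); o=env.get_obs(); p=o["tool_pos"]
# tray corners from the first wrist picture, at its start pose: reproject fit as check is done by side camera now
T=np.array([.5558,.1277]); t=np.radians(1.5)
g=T+(-.0075)*np.array([np.cos(t),np.sin(t)]); d=np.r_[g,0]-np.r_[p[:2],0]
y=np.radians(o["tool_rot"][2]); print("to go world",d.round(4),"tool x",d[0]*np.cos(y)+d[1]*np.sin(y),"tool y",d[0]*np.sin(y)-d[1]*np.cos(y))
```

```text
t 16.6 dock xy mm [-41.4  -0. ] z 131.9 rot [179.9  -0.2  11.2] F [ 0.4  0.3 -3.1] w 0.0397 20.0
to go world [0.0729 0.3377 0.    ] tool x 0.13701822970553418 tool y -0.31717502236219913
```

Call:
jog_arm(
  motion=[
    {"x":0.5,"y":-1.2,"z":0,"ax":0,"ay":0,"az":0},
    {"x":0.9,"y":-2,"z":0,"ax":0,"ay":0,"az":0},
    {"x":1,"y":-2.4,"z":0,"ax":0,"ay":0,"az":0},
    {"x":1,"y":-2.4,"z":0,"ax":0,"ay":0,"az":0},
    {"x":1,"y":-2.4,"z":0,"ax":0,"ay":0,"az":0},
  ],
)

```text
time_s: 17.1
tool_pos: [0.4966, -0.0968, 0.1283]
tool_rot: [-179.9, 0.1, 11.2]
force: [0.7, -0.6, -2.9]
grip_width: 0.0399
grasp_force: 20.0
```

Call:
jog_arm(
  motion=[
    {"x":1,"y":-2.4,"z":0,"ax":0,"ay":0,"az":0},
    {"x":1,"y":-2.4,"z":0,"ax":0,"ay":0,"az":0},
    {"x":1,"y":-2.4,"z":0,"ax":0,"ay":0,"az":0},
    {"x":1,"y":-2.4,"z":0,"ax":0,"ay":0,"az":0},
    {"x":1,"y":-2.4,"z":0,"ax":0,"ay":0,"az":0},
  ],
)

```text
time_s: 17.6
tool_pos: [0.5219, 0.0306, 0.1282]
tool_rot: [-180.0, 0.1, 11.3]
force: [1.5, -0.1, -2.9]
grip_width: 0.0397
grasp_force: 20.0
```

Call:
jog_arm(
  motion=[
    {"x":1,"y":-2.4,"z":0,"ax":0,"ay":0,"az":0},
    {"x":1,"y":-2.4,"z":0,"ax":0,"ay":0,"az":0},
    {"x":1,"y":-2.3,"z":0,"ax":0,"ay":0,"az":0},
    {"x":0.8,"y":-1.5,"z":0,"ax":0,"ay":0,"az":0},
    {"x":0.5,"y":-0.7,"z":0,"ax":0,"ay":0,"az":0},
  ],
)

```text
time_s: 18.1
tool_pos: [0.5463, 0.1305, 0.1285]
tool_rot: [-180.0, 0.1, 11.4]
force: [-0.2, 0.2, -3.0]
grip_width: 0.0398
grasp_force: 20.0
```

Call:
jog_arm(
  motion=[
    {"x":0,"y":0,"z":0,"ax":0,"ay":0,"az":3},
    {"x":0,"y":0,"z":0,"ax":0,"ay":0,"az":4},
    {"x":0,"y":0,"z":0,"ax":0,"ay":0,"az":2.5},
    {"x":0,"y":0,"z":0,"ax":0,"ay":0,"az":0},
    {"x":0,"y":0,"z":0,"ax":0,"ay":0,"az":0},
  ],
)

```text
time_s: 18.6
tool_pos: [0.5469, 0.1272, 0.1288]
tool_rot: [180.0, 0.0, 1.7]
force: [0.1, 0.1, -2.2]
grip_width: 0.0395
grasp_force: 20.0
```

Run:
```python
from m import *
st(); print(env.get_obs()["tool_pos"])
p=env.camera_params("wrist"); im=env.read_camera("wrist")[:,:,::-1].copy()
T=np.array([.5558,.1277]); t=np.radians(1.66); c,s=np.cos(t),np.sin(t)
for x,y in((-95,70),(-95,-70),(95,-70),(95,70)):
    u=proj("wrist",[T[0]+(c*x-s*y)/1e3,T[1]+(s*x+c*y)/1e3,.02],p)[0]; print(u.round()); cv2.circle(im,tuple(int(i) for i in np.clip(u,-999,999)),4,(255,0,255),2)
cv2.imwrite("pics/w6.png",im)
```

```text
t 18.6 dock xy mm [ 93.9 317.2] z 128.8 rot [180.    0.    1.7] F [ 0.1  0.1 -2.2] w 0.0395 20.0
[0.54686121 0.12720359 0.12882932]
[209. 287.]
[356. 287.]
[370.  73.]
[195.  73.]
```

View pics/w6.png

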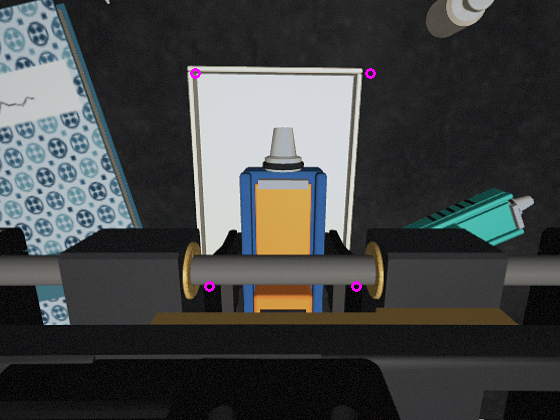

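Tray's far corners are at (189,70),(361,70), vs predicted (195,73),(370,73): the tray is ~6 mm further to +y. The held head hangs upright over it. Correcting and lowering.

Call:
jog_arm(
  motion=[
    {"x":0.15,"y":-0.3,"z":1,"ax":0,"ay":0,"az":0},
    {"x":0.15,"y":-0.3,"z":1.5,"ax":0,"ay":0,"az":0},
    {"x":0,"y":0,"z":1.5,"ax":0,"ay":0,"az":0},
    {"x":0,"y":0,"z":1.5,"ax":0,"ay":0,"az":0},
    {"x":0,"y":0,"z":1.5,"ax":0,"ay":0,"az":0},
  ],
)

```text
time_s: 19.15
tool_pos: [0.5491, 0.1338, 0.057]
tool_rot: [180.0, 0.1, 1.7]
force: [0.3, 0.0, -3.6]
grip_width: 0.0397
grasp_force: 20.0
```

Call:
jog_arm(
  motion=[
    {"x":0,"y":0,"z":1.3,"ax":0,"ay":0,"az":0},
    {"x":0,"y":0,"z":1,"ax":0,"ay":0,"az":0},
    {"x":0,"y":0,"z":0.8,"ax":0,"ay":0,"az":0},
    {"x":0,"y":0,"z":0.6,"ax":0,"ay":0,"az":0},
    {"x":0,"y":0,"z":0.3,"ax":0,"ay":0,"az":0},
  ],
)

```text
time_s: 19.65
tool_pos: [0.5497, 0.134, 0.0186]
tool_rot: [180.0, 0.0, 1.7]
force: [0.2, 0.2, -3.9]
grip_width: 0.0399
grasp_force: 20.0
```

Call:
jog_arm(
  motion=[
    {"x":0,"y":0,"z":0.12,"ax":0,"ay":0,"az":0},
    {"x":0,"y":0,"z":0.12,"ax":0,"ay":0,"az":0},
    {"x":0,"y":0,"z":0.12,"ax":0,"ay":0,"az":0},
    {"x":0,"y":0,"z":0.1,"ax":0,"ay":0,"az":0},
    {"x":0,"y":0,"z":0.08,"ax":0,"ay":0,"az":0},
  ],
)

```text
time_s: 20.15
tool_pos: [0.5499, 0.134, 0.0138]
tool_rot: [-180.0, -0.0, 1.7]
force: [0.6, 0.4, -2.3]
grip_width: 0.0396
grasp_force: 20.0
```

Call:
jog_arm(
  motion=[
    {"x":0,"y":0,"z":0.05,"ax":0,"ay":0,"az":0},
    {"x":0,"y":0,"z":0.05,"ax":0,"ay":0,"az":0},
    {"x":0,"y":0,"z":0,"ax":0,"ay":0,"az":0},
    {"x":0,"y":0,"z":0,"ax":0,"ay":0,"az":0},
    {"x":0,"y":0,"z":0,"ax":0,"ay":0,"az":0},
  ],
)

```text
time_s: 20.65
tool_pos: [0.5498, 0.134, 0.0127]
tool_rot: [180.0, -0.0, 1.7]
force: [-0.5, -0.5, -3.0]
grip_width: 0.04
grasp_force: 20.0
```

Call:
jog_arm(
  motion=[
    {"x":0,"y":0,"z":0.05,"ax":0,"ay":0,"az":0},
    {"x":0,"y":0,"z":0.05,"ax":0,"ay":0,"az":0},
    {"x":0,"y":0,"z":0.03,"ax":0,"ay":0,"az":0},
    {"x":0,"y":0,"z":0,"ax":0,"ay":0,"az":0},
    {"x":0,"y":0,"z":0,"ax":0,"ay":0,"az":0},
  ],
)

```text
time_s: 21.15
tool_pos: [0.5498, 0.134, 0.0113]
tool_rot: [180.0, -0.0, 1.7]
force: [0.2, 0.3, -3.4]
grip_width: 0.04
grasp_force: 20.0
```

Call:
jog_arm(
  motion=[
    {"x":0,"y":0,"z":0.04,"ax":0,"ay":0,"az":0},
    {"x":0,"y":0,"z":0.04,"ax":0,"ay":0,"az":0},
    {"x":0,"y":0,"z":0,"ax":0,"ay":0,"az":0},
    {"x":0,"y":0,"z":0,"ax":0,"ay":0,"az":0},
    {"x":0,"y":0,"z":0,"ax":0,"ay":0,"az":0},
  ],
)

```text
time_s: 21.65
tool_pos: [0.5502, 0.1341, 0.0111]
tool_rot: [-180.0, -0.0, 1.7]
force: [-0.2, -0.1, 3.3]
grip_width: 0.0398
grasp_force: 20.0
```

Seated on the tray floor (force rose to +3 N). Letting go.

Call:
jog_arm(
  motion=[
    {"x":0,"y":0,"z":0,"ax":0,"ay":0,"az":0},
    {"x":0,"y":0,"z":0,"ax":0,"ay":0,"az":0},
    {"x":0,"y":0,"z":0,"ax":0,"ay":0,"az":0},
    {"x":0,"y":0,"z":0,"ax":0,"ay":0,"az":0},
    {"x":0,"y":0,"z":0,"ax":0,"ay":0,"az":0},
  ],
  claw=0.43,
)

```text
time_s: 22.15
tool_pos: [0.5497, 0.134, 0.0105]
tool_rot: [180.0, 0.0, 1.7]
force: [1.0, -0.4, -0.7]
grip_width: 0.0615
grasp_force: 0.0
```

Call:
jog_arm(
  motion=[
    {"x":0,"y":0,"z":-0.3,"ax":0,"ay":0,"az":0},
    {"x":0,"y":0,"z":-1,"ax":0,"ay":0,"az":0},
    {"x":0,"y":0,"z":-2,"ax":0,"ay":0,"az":0},
    {"x":0,"y":0,"z":-2.5,"ax":0,"ay":0,"az":0},
    {"x":0,"y":0,"z":-2.5,"ax":0,"ay":0,"az":0},
  ],
)

```text
time_s: 22.65
tool_pos: [0.5498, 0.134, 0.0952]
tool_rot: [-180.0, -0.0, 1.7]
force: [0.7, 0.3, -0.1]
grip_width: 0.0625
grasp_force: 0.0
```

Call:
jog_arm(
  motion=[
    {"x":0,"y":0,"z":-3,"ax":0,"ay":0,"az":0},
    {"x":-0.5,"y":0,"z":-3,"ax":0,"ay":0,"az":0},
    {"x":-1,"y":0,"z":-3,"ax":0,"ay":0,"az":0},
    {"x":-1,"y":0,"z":-3,"ax":0,"ay":0,"az":0},
    {"x":0,"y":0,"z":0,"ax":0,"ay":0,"az":0},
  ],
)

```text
time_s: 23.15
tool_pos: [0.5266, 0.1343, 0.2196]
tool_rot: [-179.9, -0.5, 1.7]
force: [1.0, 0.0, 0.4]
grip_width: 0.0621
grasp_force: 0.0
```

Run:
```python
from m import *
st()
a=env.read_camera("side")[120:280,160:360,::-1]; b=env.read_camera("wrist")[:,:,::-1]
cv2.imwrite("pics/f.png",np.hstack([cv2.resize(a,(400,320),interpolation=3),cv2.resize(b,(400,320))]))
```

```text
t 23.15 dock xy mm [ 75.4 328.2] z 219.6 rot [-179.9   -0.5    1.7] F [1.  0.  0.4] w 0.0621 0.0
```

View pics/f.png

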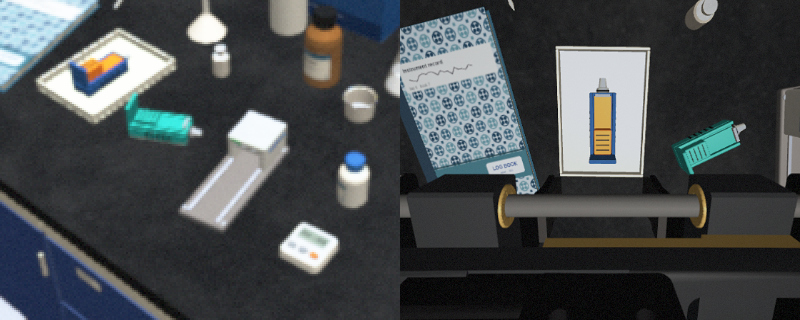

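Both views show the head lying upright inside the tray (side crop (100,75), wrist (602,125)), the dock empty, and the other things in place. Handing in.

```bash
python3 -c "
from cell import env
print(env.sign_off())"
```

```text
the job is handed in; nothing more can be done
None
```

The blue nozzle head is out of its socket and lies flat, right way up in the white tray. The button stayed pressed during the draw, I felt no catch, the other things look undisturbed in the last pictures, and I handed the job in at about 23 s; no verdict came back.

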